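Tip two dry spray-test panels over in the flip stand

TASK

The red and the blue spray-test panels are dry: push each of them from behind near its upper edge so that it tips over towards the front of the stand and comes to rest leaning on the front rod, bare grey back up, its foot still in the groove. Just push with the fingers: the panels must not be lifted out of their grooves. The yellow panel is still wet, so do not touch it, and leave the cup, bottle, tape and eraser where they are.

Things in the scene. Friction and masses are not known exactly. Their poses are not given: they have to be found in the camera images.
- flip_stand: Wooden flip stand fixed to the table, 100 deep x 267 wide (along y). Three bays in a row at y = -86, 0, +86 mm, one panel each (which one varies), between 5 mm partitions 80 mm deep, tops 70 mm up. In each a groove along y at x = 0, 18 mm wide, floor 10 mm up, sides 12 mm high. Origin: centre of the underside, on the table; +x away from the robot (rear), z up.
- rear_rod (a point): middle of the steel rear rest rod: 8 mm thick, along the stand's y over all bays, axis 62 mm above the table and 31 mm behind the grooves (stand x = +31 mm). The panels start leaning on it, 30 degrees from upright, about 45 mm of each standing above it.
- front_rod (a point): middle of the front rest rod, the same at stand x = -31 mm. A panel pushed past upright falls onto it by itself and then leans 30 degrees the other way.
- panel_red: Red test panel: loose rigid grey board 70 wide x 115 high x 6 mm, 0.05 to 0.1 kg, red sprayed field on one face; its foot stands in a groove, it starts leaning back, sprayed face to the robot and up. Origin: centre of its lower edge; z up the board, y along its width, x out of its bare back. To be tipped over.
- panel_blue: Blue test panel: loose rigid grey board 70 wide x 115 high x 6 mm, 0.05 to 0.1 kg, blue sprayed field on one face; its foot stands in a groove, it starts leaning back, sprayed face to the robot and up. Origin: centre of its lower edge; z up the board, y along its width, x out of its bare back. To be tipped over.
- panel_yellow: Yellow test panel: loose rigid grey board 70 wide x 115 high x 6 mm, 0.05 to 0.1 kg, yellow sprayed field on one face; its foot stands in a groove, it starts leaning back, sprayed face to the robot and up. Origin: centre of its lower edge; z up the board, y along its width, x out of its bare back. Still wet: to be left alone.
- red_top (a point): centre of the red panel's upper edge, 115 mm up the board from its origin; at the start about 112 mm above the table and 51 mm behind the stand's centre line
- blue_top (a point): centre of the blue panel's upper edge, 115 mm up the board from its origin; at the start about 112 mm above the table and 51 mm behind the stand's centre line
- yellow_top (a point): centre of the yellow panel's upper edge, 115 mm up the board from its origin; at the start about 112 mm above the table and 51 mm behind the stand's centre line
- mixing_cup: white plastic mixing cup, 60 mm across, 42 mm high, standing loose behind the stand; origin at the centre of its underside. Bystander.
- blue_bottle: blue paint bottle with white nozzle, 34 x 37 x 96 mm, standing loose behind the stand; origin at the centre of its underside. Bystander.
- tape_roll: roll of blue fine-line tape, 72 x 74 mm, 12 mm high, lying flat beside the left (+y) end of the stand; origin at the centre of its underside. Bystander.
- eraser_block: eraser in a blue sleeve, 21 x 48 x 13 mm, lying in front of the stand; origin at the centre of its underside. Bystander.

How it is judged (in metres and radians):
At the end, for the whole second after the job is handed in: Red and blue lean at rest on the front rod: upper edges 35 mm or more in front of the stand's centre line and 90 mm or more above the table, lower edges in the groove (within 14 mm of the centre line, at most 18 mm up). Yellow is within 12 mm of its start (x of each of red_top, blue_top in the frame of flip_stand below -0.035 m and z of each of red_top, blue_top in the frame of flip_stand above 0.09 m and x of panel_red in the frame of flip_stand between -0.014 and 0.014 m and z of each of panel_red, panel_blue in the frame of flip_stand below 0.018 m and linear speed of each of panel_red, panel_blue below 0.02 m/s and angular speed of each of panel_red, panel_blue below 0.2 rad/s and x of panel_blue in the frame of flip_stand between -0.014 and 0.014 m and distance of each of yellow_top, panel_yellow from where it was at the start of the episode below 0.012 m); the robot touches nothing.
It fails at once if the red or the blue panel is lifted out of its groove (z of any of panel_red, panel_blue in the frame of flip_stand above 0.026 m).
It fails at once if the robot touches the yellow panel, or the yellow panel is moved (contact force between any of the arm, the fingers and panel_yellow above 0.3 N or distance of yellow_top from where it was at the start of the episode above 0.02 m).
It fails at once if a bystander (cup, bottle, tape roll, eraser) is shifted by more than 20 mm or tipped (distance of any of mixing_cup, blue_bottle, tape_roll, eraser_block from where it was at the start of the episode above 0.02 m or angle between any of mixing_cup, blue_bottle, tape_roll, eraser_block's own z axis and vertical above 0.35 rad).
It also fails if it takes over 42 s, if anything falls off the work surface, if the arm or the gripper's body presses on something with over 40 N, if the wrist force passes 120 N, or if a joint passes its speed limit or range.

ROBOT

A 6-joint arm with a two-finger parallel gripper is mounted at the origin on a cart in front of the work surface, level with it; the furniture and walls round the work are solid. World frame = base frame: x ahead of the robot, y to its left, z up, the work surface at z = 0. Lengths are in mm, angles in rad, forces in N, time in s.
With the tool pointing down it reaches from about 350 to 875 mm from the base axis. Payload 4.2 kg.
Tool frame: the origin (TCP) lies at the very end of the fingers, on their centre line; the grasp point (between the pads) lies arm.grip_depth behind it (arm.grip_depth is the distance from the TCP to the grasp point, in mm); z points along the fingers, y is the direction in which the jaws open and shut (so a half turn about z gives the same grasp; the last joint's range is limited). The gripper opens to 85 mm and grips with 20 to 120 N. Pads are 22 mm wide; open, the fingers measure 114 mm over their backs; the gripper's body (76 mm by 85 mm) begins 54 mm behind the grasp point. The pads swing forward as they close: fully open they stand 13 mm farther back than shut.
Start: joints at [-0.845, 0.385, 0.008, 0, -1.194, -0.259], TCP at [281.28, -558.104, 231.312] pointing down, gripper open.
Joint ranges: [-3.14, 3.14], [-1.21, 2.06], [-1.07, 1.41], [-3.16, 2.05], [-2.99, -0.16], [-3.1, 3.1]. Speed limits (rad/s): [2.79, 2.79, 3.14, 3.14, 3.14, 3.14].

INTERFACE

Orientations are given as a unit quaternion [x, y, z, w].
In Python, from bench import arm, optics, workorder gives the robot as it stands. The module is installed in compiled form; this text tells all that it offers.
- The arm moves only by the tool play_rows, never from a script. Its arguments are lists of equal length, an entry for each row: "travel": the shift along the tool's x, y, z in m, a list of three; "rotation": the turn, a rotation vector about the tool's x, y, z in rad, a list of three; "grip": the opening, from 0 (shut) to 1 (fully open). In form: {"travel": [[x, y, z], ...], "rotation": [[rx, ry, rz], ...], "grip": [grip, ...]}. A call has 1 to 12 rows; each row shifts and turns the commanded pose from where the row before left it, along the tool's axes as they then stand; what a row does not reach is not made up. A row lasts 1/12 s, in which the tool goes at most 41.7 mm and 7.16 degrees, less where a joint would pass 70% of its speed; a pose out of reach is approached as far as the arm can. A call is refused whole if a number of a shift passes 0.0417 or a number of a turn 0.125, either way. A call with a gripper value outside its range is refused whole. The fingers move at their own pace and stop on an object; the grip force is fixed at half the most. Time passes only in rows, so rows that do not move let the fingers close. It gives the time, the measured TCP pose, the force and the opening at its end, in the units of the state.
- arm.read_state(): the state, without advancing time (a new reading comes with each control period).
- optics.get_image(name): name is "scene" or "top" or "wrist"; returns a dict with "image" (400x640x3 uint8, blue, green, red), "depth" (400x640 float32, mm along the optical axis (not along the pixel's ray), 0 where there is no reading), "camera_matrix" (3x3 intrinsics, pixels), "R" (3x3) and "t" (3): a world point X has camera coordinates R X + t; the wrist camera has in their place "hand_eye" (4x4, takes a point from camera to tool coordinates, whose origin is the TCP and whose axes are the flange's). Camera axes: x right, y down, z forward; pixel columns grow to the right and rows downward; lengths in mm; the calibration is good to about 2 mm. A picture is of the moment at which its call begins: read the wrist's pose just before it.
- workorder.job_done(): hands the job in, once; it reports no verdict.
The state is a dict: "clock": time; "joints": joint angles; "joint_vel": joint speeds; "joint_efforts": joint torques, N m; "position": TCP position; "ee_rot": TCP orientation; "contact_force": force on the tool from outside, world axes, zero at the start; "wrist_torque": the same for the moment, N m; "gripper_width": finger opening in mm.
Only numpy, scipy, OpenCV 4.12 (cv2) and the standard library are available. Lean on these libraries where they do the work, as an engineer would, in place of code of your own. Each camera call takes 0.05 s, during which the arm holds its last target. There are 200 camera calls.

## Working session

There is one attempt and no reset: what is moved stays moved. The work goes in short steps, Python scripts to look and compute and a tool call to move; the robot and the scene stay as the last step left them, time stands still between calls to the robot, and variables do not carry over. Pictures are saved under pics/ and viewed, about 8 in all and at most 12, crops included, and the job is handed in when it is done.

Besides the shell and the picture viewer there is one more tool, called after "Emit:" by a JSON object that holds its "op" and its "data", one argument or row to a line. play_rows: Moves the arm, as the interface text tells. Its arguments: {"type":"object","properties":{"travel":{"type":"array","items":{"type":"array","items":{"type":"number"}}},"rotation":{"type":"array","items":{"type":"array","items":{"type":"number"}}},"grip":{"type":"array","items":{"type":"number"}}},"required":["travel","rotation","grip"]}

```bash
mkdir -p pics; python3 - <<'E'
from bench import arm, optics
import cv2,numpy as np,pickle
print(arm.read_state(), arm.grip_depth)
d={}
for n in("scene","top"):
    d[n]=optics.get_image(n); cv2.imwrite(f"pics/{n}0.png",d[n]["image"]); print(n,d[n]["camera_matrix"],d[n]["R"],d[n]["t"])
pickle.dump(d,open("v0.pkl","wb"))
cv2.imwrite("pics/both0.png",np.vstack([cv2.resize(d[n]["image"],(480,300)) for n in d]))
E
```

```text
{'clock': 0.0, 'joints': array([-8.45397527e-01,  3.85580878e-01,  6.62812652e-03, -4.81214877e-04,
       -1.19401603e+00, -2.58587643e-01]), 'joint_vel': array([-0.00063953,  0.00013773,  0.00056835, -0.00070422, -0.00015335,
        0.00137608]), 'joint_efforts': array([ 1.13855181e-04, -3.92291343e+01,  1.88400078e+01,  4.18603733e+00,
       -4.59898612e-03, -1.11255679e-05]), 'position': array([ 281.01801896, -557.60531366,  230.21045106]), 'ee_rot': array([-2.31205587e-01,  9.72904284e-01,  1.06303589e-03, -3.16007994e-04]), 'contact_force': array([-0.68188606,  0.55763744,  0.58384439]), 'wrist_torque': array([ 0.07305406,  0.01188001, -0.05347094]), 'gripper_width': 85.53951838498062} 18.700000000000003
scene [[487.44225053   0.         328.40129388]
 [  0.         487.44225053 204.39062476]
 [  0.           0.           1.        ]] [[-0.8618208  -0.50719143 -0.00466594]
 [-0.37377003  0.64127567 -0.6701205 ]
 [ 0.34287153 -0.57577979 -0.74223766]] [599.44318213  66.03108747 972.58625777]
top [[457.53018945   0.         326.25947586]
 [  0.         457.53018945 203.00851956]
 [  0.           0.           1.        ]] [[-0.09363185 -0.99558492 -0.00661416]
 [-0.97224545  0.0928635  -0.21474441]
 [ 0.21441051 -0.01367633 -0.97664789]] [331.80078637 539.60940056 933.7144783 ]
```

View pics/top0.png

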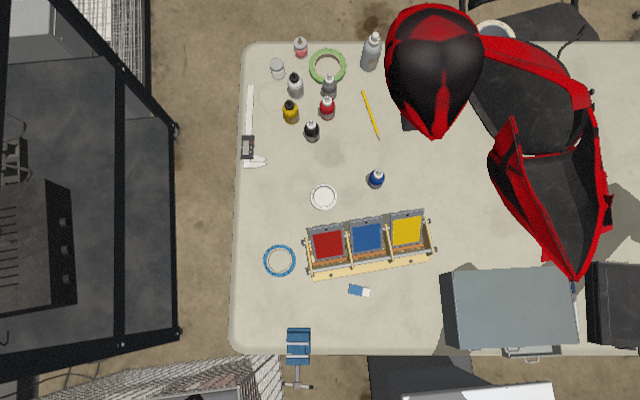

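View pics/scene0.png

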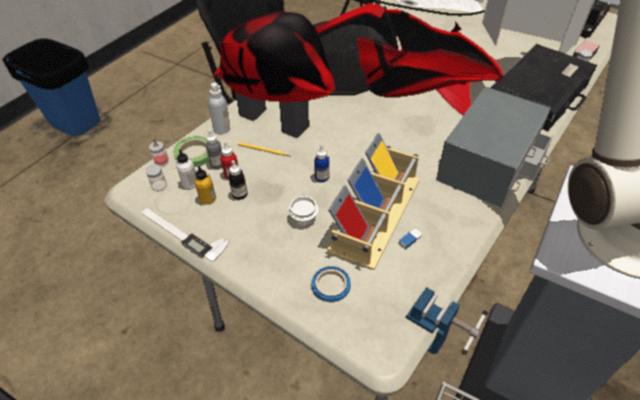

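```bash
cat > h.py <<'E'
import numpy as np,cv2
def cloud(d):
    v,u=np.mgrid[0:400,0:640]; K=d["camera_matrix"]; z=d["depth"].astype(float)
    c=np.dstack([(u-K[0,2])/K[0,0]*z,(v-K[1,2])/K[1,1]*z,z])
    P=(c-d["t"])@d["R"]; P[z<=0]=np.nan; return P
E
python3 - <<'E'
import pickle; from h import *
d=pickle.load(open("v0.pkl","rb"))
for n in d:
    P=cloud(d[n]); hsv=cv2.cvtColor(d[n]["image"],cv2.COLOR_BGR2HSV); H,S,V=cv2.split(hsv)
    X,Y,Z=P[...,0],P[...,1],P[...,2]
    if n=="top": box=np.zeros_like(H,bool); box[205:290,295:445]=1
    else: box=np.zeros_like(H,bool); box[130:270,328:425]=1
    cs=[]
    for c,m in dict(red=((H<8)|(H>172))&(S>150),blue=(H>100)&(H<125)&(S>130),yel=(H>20)&(H<32)&(S>170)&(V>120)).items():
        m=m&box&(Z>20)
        k,l,st,ce=cv2.connectedComponentsWithStats(m.astype(np.uint8)); i=1+st[1:,4].argmax(); q=P[l==i]
        q=q[np.isfinite(q).all(1)]; c0=np.median(q,0); nrm=np.linalg.svd(q-q.mean(0))[2][2]; nrm*=np.sign(nrm[2])
        cs.append(c0); print(n,c,st[i],q.mean(0).round(1),nrm.round(3),"yaw",np.degrees(np.arctan2(-nrm[1],-nrm[0])).round(1), q.min(0).round(),q.max(0).round())
    w=cs[0]-cs[2]; yaw=np.arctan2(-w[0],w[1]); print("yaw from row",np.degrees(yaw),np.linalg.norm(w[:2]))
    R2=np.array([[np.cos(yaw),np.sin(yaw)],[-np.sin(yaw),np.cos(yaw)]])
    ctr=cs[1]; L=(P[...,:2]-ctr[:2])@R2.T
    near=(abs(L[...,0])<150)&(abs(L[...,1])<150)
    for lo in (100,106,110):
        m=near&(Z>lo)&(Z<130); q=L[m]; print(lo,len(q),np.percentile(q,[2,50,98],axis=0).round(1).tolist() if len(q) else "")
    m=near&(Z>13)&(Z<80); print("stand ext",np.percentile(L[m],[0.5,1,2,50,98,99,99.5],axis=0).round().tolist())
    # objects behind: 
    m=(L[...,0]>60)&(L[...,0]<220)&(abs(L[...,1])<220)&(Z>12)
    k,l,st,ce=cv2.connectedComponentsWithStats(m.astype(np.uint8))
    for i in range(1,k):
        if st[i,4]>40: q=P[l==i]; ql=L[l==i]; print("obj",st[i],"world",q.mean(0).round(),"zmax",q[:,2].max().round(),"local",ql.min(0).round(),ql.max(0).round())
E
```

```text
scene red [336 195  31  44 737] [477.4 283.8  63.3] [-0.865 -0.068  0.497] yaw 4.5 [454. 255.  21.] [498. 316.  99.]
scene blue [355 168  28  39 582] [485.1 200.   65. ] [-0.864 -0.074  0.497] yaw 4.9 [461. 172.  23.] [506. 233.  99.]
scene yel [372 142  25  37 482] [492.3 113.8  65.3] [-0.863 -0.08   0.499] yaw 5.3 [469.  85.  22.] [512. 148.  98.]
yaw from row 4.964749562801183 171.71099309118884
100 833 [[-147.0, -147.8], [23.3, -22.9], [31.2, 119.5]]
106 544 [[-147.2, -148.3], [25.2, -49.8], [31.4, 118.3]]
110 315 [[-148.0, -149.1], [25.3, -98.0], [30.3, 113.5]]
stand ext [[-147.0, -143.0], [-144.0, -142.0], [-139.0, -141.0], [-16.0, 18.0], [131.0, 134.0], [133.0, 135.0], [137.0, 140.0]]
obj [ 295   38   40   64 1735] world [694.  63. 185.] zmax 239.0 local [ 156. -219.] [ 220. -111.]
obj [314 145  16  35 416] world [612. 171.  50.] zmax 95.0 local [110. -58.] [143. -28.]
obj [289 196  29  27 605] world [587. 286.  32.] zmax 44.0 local [80. 49.] [138. 106.]
top red [313 230  30  29 664] [478.5 284.2  63.4] [-0.866 -0.07   0.495] yaw 4.6 [455. 255.  21.] [501. 314. 101.]
top blue [352 224  29  28 654] [485.2 201.7  63.3] [-0.866 -0.072  0.495] yaw 4.7 [462. 171.  23.] [507. 232. 102.]
top yel [393 216  28  30 662] [492.4 115.7  63.6] [-0.865 -0.07   0.498] yaw 4.6 [468.  85.  22.] [515. 146. 100.]
yaw from row 4.723016533540549 168.77835270770964
100 795 [[-145.3, -148.5], [25.5, -20.6], [32.8, 112.4]]
106 576 [[-146.1, -149.1], [27.2, -26.5], [32.9, 112.5]]
110 350 [[-147.1, -149.3], [28.2, -53.6], [32.6, 112.4]]
stand ext [[-144.0, -146.0], [-138.0, -145.0], [-126.0, -143.0], [-13.0, 2.0], [130.0, 126.0], [133.0, 128.0], [135.0, 132.0]]
obj [ 406   91   59   51 1849] world [695.  52. 193.] zmax 237.0 local [ 158. -219.] [ 220. -116.]
obj [368 170  17  19 249] world [612. 165.  57.] zmax 97.0 local [112. -67.] [145. -33.]
obj [311 185  26  26 541] world [588. 284.  33.] zmax 46.0 local [80. 44.] [139. 102.]
```

```bash
python3 - <<'E'
import pickle; from h import *
d=pickle.load(open("v0.pkl","rb"))
Q=np.vstack([cloud(d[n]).reshape(-1,3) for n in d]); Q=Q[np.isfinite(Q).all(1)]
print("max z grid; rows x, cols y",list(range(-650,450,100)))
for x in range(150,850,50):
    print(x,[ (lambda s:int(np.percentile(s,99)) if len(s)>3 else -1)(Q[(Q[:,0]>=x)&(Q[:,0]<x+50)&(Q[:,1]>=y)&(Q[:,1]<y+100)&(Q[:,2]<900)][:,2]) for y in range(-650,450,100)])
E
```

```text
max z grid; rows x, cols y [-650, -550, -450, -350, -250, -150, -50, 50, 150, 250, 350]
150 [34, 61, 60, 24, -6, 27, 447, 356, -15, 61, 57]
200 [53, 62, 62, 62, 119, 120, 120, 113, 0, 52, 53]
250 [181, 62, 63, 63, 120, 121, 121, 117, 3, 49, 51]
300 [-1, 63, 62, 63, 121, 121, 121, 116, 3, 10, 47]
350 [3, 60, 62, 62, 188, 198, 120, 110, 15, 4, 3]
400 [3, 3, 3, 7, 199, 214, 4, 69, 70, 70, 13]
450 [136, 4, 7, 28, 215, 220, 3, 78, 91, 101, 14]
500 [100, -1, 16, 167, 197, 208, 4, 113, 113, 113, 3]
550 [4, 1, 30, 178, 205, 203, 4, 4, 5, 42, 3]
600 [3, 4, 4, 180, 211, 210, 4, 45, 87, 42, 3]
650 [4, 4, 4, 198, 212, 207, 208, 207, 4, 3, 5]
700 [3, 4, 4, 168, 213, 46, 254, 253, 4, 89, 10]
750 [12, 4, 4, 150, 193, 174, 267, 266, 64, 93, 70]
800 [14, 4, 4, 4, 149, 171, 267, 266, 95, 84, 27]
```

Emit:
{"op": "play_rows", "data": {
  "travel": [
    [0,0,-0.03],
    [0,0,-0.03],
    [0,0,-0.03],
    [0,0,-0.03],
    [-0.0148,0.0336,0],
    [-0.0148,0.0336,0],
    [-0.0148,0.0336,0],
    [-0.0148,0.0336,0],
    [-0.0148,0.0336,0],
    [-0.0148,0.0336,0],
    [-0.0148,0.0336,0],
    [-0.0148,0.0336,0]
  ],
  "rotation": [
    [0,0,0.096],
    [0,0,0.096],
    [0,0,0.096],
    [0,0,0.096],
    [0,0,0],
    [0,0,0],
    [0,0,0],
    [0,0,0],
    [0,0,0],
    [0,0,0],
    [0,0,0],
    [0,0,0]
  ],
  "grip": [0,0,0,0,0,0,0,0,0,0,0,0]
}}

```text
clock: 1.1
position: [376.9, -278.6, 351.0]
ee_rot: [-0.041, 0.999, 0.0, -0.0]
contact_force: [0.7, 0.1, 0.5]
gripper_width: 0.1
```

Emit:
{"op": "play_rows", "data": {
  "travel": [
    [-0.0148,0.0336,0],
    [-0.0148,0.0336,0],
    [-0.0148,0.0336,0],
    [-0.0148,0.0336,0],
    [-0.0148,0.0336,0],
    [-0.0148,0.0336,0],
    [-0.0148,0.0336,0],
    [-0.0148,0.0336,0],
    [-0.0148,0.0336,0],
    [-0.0148,0.0336,0],
    [0,0,0],
    [0,0,0]
  ],
  "rotation": [
    [0,0,0],
    [0,0,0],
    [0,0,0],
    [0,0,0],
    [0,0,0],
    [0,0,0],
    [0,0,0],
    [0,0,0],
    [0,0,0],
    [0,0,0],
    [0,0,0],
    [0,0,0]
  ],
  "grip": [0,0,0,0,0,0,0,0,0,0,0,0]
}}

```text
clock: 2.1
position: [496.8, 68.3, 350.2]
ee_rot: [-0.043, 0.999, -0.0, -0.001]
contact_force: [0.9, 0.6, -0.3]
gripper_width: -0.1
```

Emit:
{"op": "play_rows", "data": {
  "travel": [
    [-0.015,0.0333,0],
    [-0.015,0.0333,0],
    [-0.015,0.0333,0],
    [-0.015,0.0333,0],
    [0,0,0.03],
    [0,0,0.03],
    [0,0,0.03],
    [0,0,0.03],
    [0,0,0.03],
    [0,0,0.02],
    [0,0,0],
    [0,0,0]
  ],
  "rotation": [
    [0,0,0],
    [0,0,0],
    [0,0,0],
    [0,0,0],
    [0,0,0],
    [0,0,0],
    [0,0,0],
    [0,0,0],
    [0,0,0],
    [0,0,0],
    [0,0,0],
    [0,0,0]
  ],
  "grip": [0,0,0,0,0,0,0,0,0,0,0,0]
}}

```text
clock: 3.1
position: [545.4, 203.0, 181.0]
ee_rot: [-0.041, 0.999, -0.001, -0.001]
contact_force: [0.2, 1.0, 1.1]
gripper_width: -0.0
```

```bash
python3 - <<'E'
from bench import arm, optics
from h import *
s=arm.read_state(); a=optics.get_image("wrist"); b=optics.get_image("scene")
print(s["position"],s["ee_rot"],a["hand_eye"])
cv2.imwrite("pics/c1.png",np.vstack([cv2.resize(a["image"],(480,300)),cv2.resize(b["image"][90:310,240:560],(480,300))]))
E
```

```text
[545.3987712  203.0378177  180.97144515] [-4.09360962e-02  9.99161077e-01 -8.77062172e-04 -7.79849335e-04] [[-3.62810046e-04 -9.57492528e-01 -2.88457843e-01  7.35807535e+01]
 [ 9.99999934e-01 -3.53709260e-04 -8.36727049e-05  1.33565611e+00]
 [-2.19142204e-05 -2.88457854e-01  9.57492593e-01 -1.43072249e+02]
 [ 0.00000000e+00  0.00000000e+00  0.00000000e+00  1.00000000e+00]]
```

View pics/c1.png

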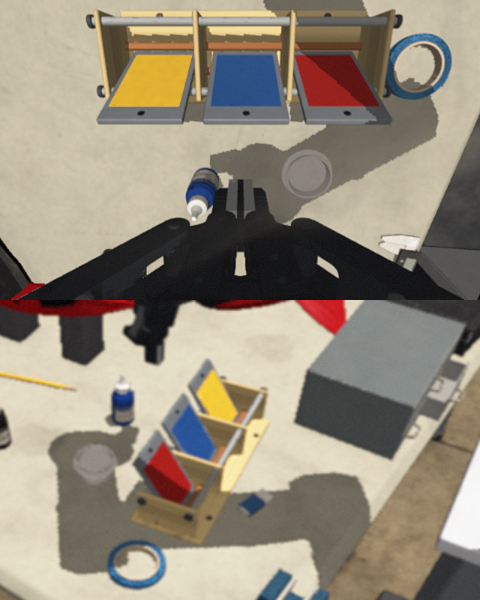

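Emit:
{"op": "play_rows", "data": {
  "travel": [
    [0,0.003,0.028],
    [0,0,0.028],
    [0,0,0.028],
    [0,0,0],
    [0.006,0,0],
    [0.006,0,0],
    [0.006,0,0],
    [0.006,0,0],
    [0.006,0,0],
    [0.006,0,0],
    [0.006,0,0],
    [0.006,0,0]
  ],
  "rotation": [
    [0,0,0],
    [0,0,0],
    [0,0,0],
    [0,0,0],
    [0,0,0],
    [0,0,0],
    [0,0,0],
    [0,0,0],
    [0,0,0],
    [0,0,0],
    [0,0,0],
    [0,0,0]
  ],
  "grip": [0,0,0,0,0,0,0,0,0,0,0,0]
}}

```text
clock: 4.2
position: [496.8, 203.4, 97.6]
ee_rot: [-0.041, 0.999, 0.0, 0.0]
contact_force: [-0.3, -0.4, 0.5]
gripper_width: -0.1
```

```bash
python3 - <<'E'
from bench import arm, optics
from h import *
s=arm.read_state(); a=optics.get_image("wrist"); b=optics.get_image("scene")
print(s["position"],s["contact_force"])
cv2.imwrite("pics/c2.png",np.vstack([cv2.resize(a["image"],(480,300)),cv2.resize(b["image"][90:310,240:560],(480,300))]))
E
```

```text
[496.81456378 203.37159844  97.60865136] [-0.30726922 -0.39850664  0.52949507]
```

View pics/c2.png

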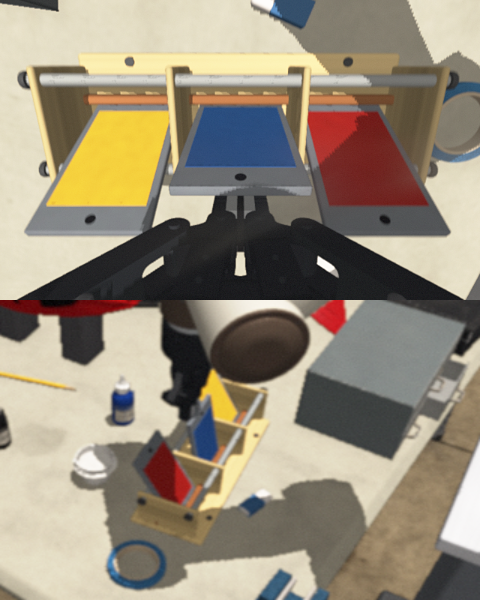

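Emit:
{"op": "play_rows", "data": {
  "travel": [
    [0.004,0,0],
    [0.004,0,0],
    [0.004,0,0],
    [0.004,0,0],
    [0.004,0,0],
    [0.004,0,0],
    [0.004,0,0],
    [0.004,0,0],
    [0.003,0,0],
    [0,0,0],
    [0,0,0],
    [0,0,0]
  ],
  "rotation": [
    [0,0,0],
    [0,0,0],
    [0,0,0],
    [0,0,0],
    [0,0,0],
    [0,0,0],
    [0,0,0],
    [0,0,0],
    [0,0,0],
    [0,0,0],
    [0,0,0],
    [0,0,0]
  ],
  "grip": [0,0,0,0,0,0,0,0,0,0,0,0]
}}

```text
clock: 5.3
position: [462.7, 200.6, 97.4]
ee_rot: [-0.041, 0.999, 0.0, 0.0]
contact_force: [-0.1, 0.1, -0.5]
gripper_width: -0.0
```

```bash
python3 - <<'E'
from bench import arm, optics
from h import *
s=arm.read_state(); a=optics.get_image("wrist"); b=optics.get_image("scene")
print(s["position"],s["contact_force"])
cv2.imwrite("pics/c3.png",np.vstack([cv2.resize(a["image"],(480,300)),cv2.resize(b["image"][90:310,240:560],(480,300))]))
E
```

```text
[462.72096577 200.61654121  97.40317873] [-0.05194638  0.14669232 -0.51860564]
```

View pics/c3.png

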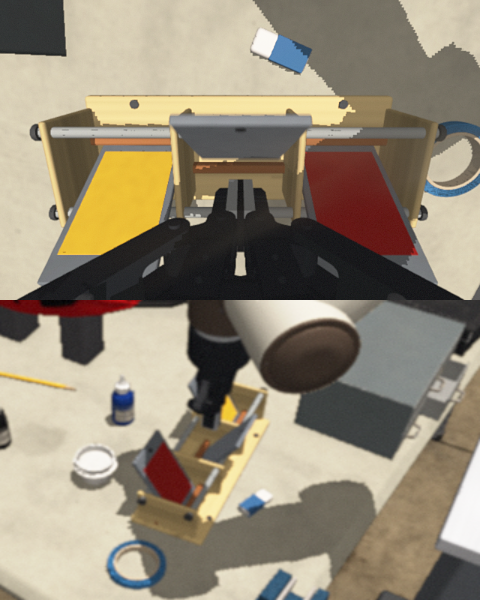

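Emit:
{"op": "play_rows", "data": {
  "travel": [
    [0,0,-0.03],
    [0,0,-0.03],
    [0,0,-0.025],
    [-0.0208,0.0212,0],
    [-0.0208,0.0212,0],
    [-0.0208,0.0212,0],
    [-0.0208,0.0212,0],
    [0,0,0],
    [0,0,0],
    [0,0,0]
  ],
  "rotation": [
    [0,0,0],
    [0,0,0],
    [0,0,0],
    [0,0,0],
    [0,0,0],
    [0,0,0],
    [0,0,0],
    [0,0,0],
    [0,0,0],
    [0,0,0]
  ],
  "grip": [0,0,0,0,0,0,0,0,0,0]
}}

```text
clock: 6.23
position: [538.0, 291.4, 181.6]
ee_rot: [-0.041, 0.999, -0.0, -0.001]
contact_force: [-0.9, -1.2, -0.3]
gripper_width: -0.2
```

Emit:
{"op": "play_rows", "data": {
  "travel": [
    [0,0,0.028],
    [0,0,0.028],
    [0,0,0.028],
    [0,0,0],
    [0.006,0,0],
    [0.006,0,0],
    [0.006,0,0],
    [0.006,0,0],
    [0.006,0,0],
    [0.006,0,0],
    [0.006,0,0],
    [0.006,0,0]
  ],
  "rotation": [
    [0,0,0],
    [0,0,0],
    [0,0,0],
    [0,0,0],
    [0,0,0],
    [0,0,0],
    [0,0,0],
    [0,0,0],
    [0,0,0],
    [0,0,0],
    [0,0,0],
    [0,0,0]
  ],
  "grip": [0,0,0,0,0,0,0,0,0,0,0,0]
}}

```text
clock: 7.23
position: [490.0, 287.9, 98.6]
ee_rot: [-0.041, 0.999, 0.0, 0.0]
contact_force: [0.1, 0.7, -0.1]
gripper_width: 0.2
```

Emit:
{"op": "play_rows", "data": {
  "travel": [
    [0.004,0,0],
    [0.004,0,0],
    [0.004,0,0],
    [0.004,0,0],
    [0.004,0,0],
    [0.004,0,0],
    [0.004,0,0],
    [0.004,0,0],
    [0.003,0,0],
    [0,0,0],
    [0,0,0],
    [0,0,0]
  ],
  "rotation": [
    [0,0,0],
    [0,0,0],
    [0,0,0],
    [0,0,0],
    [0,0,0],
    [0,0,0],
    [0,0,0],
    [0,0,0],
    [0,0,0],
    [0,0,0],
    [0,0,0],
    [0,0,0]
  ],
  "grip": [0,0,0,0,0,0,0,0,0,0,0,0]
}}

```text
clock: 8.23
position: [455.9, 285.1, 98.4]
ee_rot: [-0.041, 0.999, 0.0, 0.0]
contact_force: [0.7, 0.1, 0.8]
gripper_width: -0.1
```

Emit:
{"op": "play_rows", "data": {
  "travel": [
    [0,0,-0.03],
    [0,0,-0.03],
    [0,0,-0.03],
    [0,0,-0.03],
    [-0.03,0,-0.03],
    [-0.03,0,-0.03],
    [-0.03,0,0],
    [-0.03,0,0],
    [0,0,0],
    [0,0,0],
    [0,0,0]
  ],
  "rotation": [
    [0,0,0],
    [0,0,0],
    [0,0,0],
    [0,0,0],
    [0,0,0],
    [0,0,0],
    [0,0,0],
    [0,0,0],
    [0,0,0],
    [0,0,0],
    [0,0,0]
  ],
  "grip": [0,0,0,0,0,0,0,0,0,0,0]
}}

```text
clock: 9.15
position: [573.9, 294.5, 276.4]
ee_rot: [-0.041, 0.999, -0.0, -0.001]
contact_force: [0.4, 0.2, 0.1]
gripper_width: 0.1
```

```bash
python3 - <<'E'
from bench import arm, optics
from h import *
import pickle
s=arm.read_state(); a=optics.get_image("wrist"); b=optics.get_image("scene")
print(s["position"],s["contact_force"])
cv2.imwrite("pics/c4.png",np.vstack([cv2.resize(a["image"],(480,300)),cv2.resize(b["image"][90:310,240:560],(480,300))]))
from scipy.spatial.transform import Rotation as Ro
K=a["camera_matrix"]; v,u=np.mgrid[0:400,0:640]; z=a["depth"].astype(float)
c=np.dstack([(u-K[0,2])/K[0,0]*z,(v-K[1,2])/K[1,1]*z,z]).reshape(-1,3)[z.ravel()>0]
he=a["hand_eye"]; T=c@he[:3,:3].T+he[:3,3]; W=Ro.from_quat(s["ee_rot"]).apply(T)+s["position"]
for n,W in(("wrist",W),("scene",cloud(b).reshape(-1,3))):
    D=W-[465.8,199.6,0]; ex=np.array([.9966,.0828,0]); ey=np.array([-.0828,.9966,0])
    x,y,h=D@ex,D@ey,W[:,2]
    for nm,y0 in(("red",86),("blue",0),("yellow",-86)):
        m=(abs(y-y0)<33)&(h>85)&(h<130)&(abs(x)<70)
        print(n,nm,m.sum(),"highest:",h[m].max().round(1) if m.any() else None,"x at z>104:",np.percentile(x[m&(h>104)],[5,50,95]).round(1) if (m&(h>104)).any() else None)
E
```

```text
[573.90436461 294.51621478 276.43299672] [0.38517039 0.18266486 0.05230544]
wrist red 0 highest: None x at z>104: None
wrist blue 0 highest: None x at z>104: None
wrist yellow 1960 highest: 114.2 x at z>104: [43.9 47.9 52.8]
scene red 241 highest: 114.0 x at z>104: [-54.5 -51.4 -46.3]
scene blue 188 highest: 113.6 x at z>104: [-54.6 -51.4 -46.2]
scene yellow 293 highest: 113.2 x at z>104: [42.1 45.6 50.6]
```

View pics/c4.png

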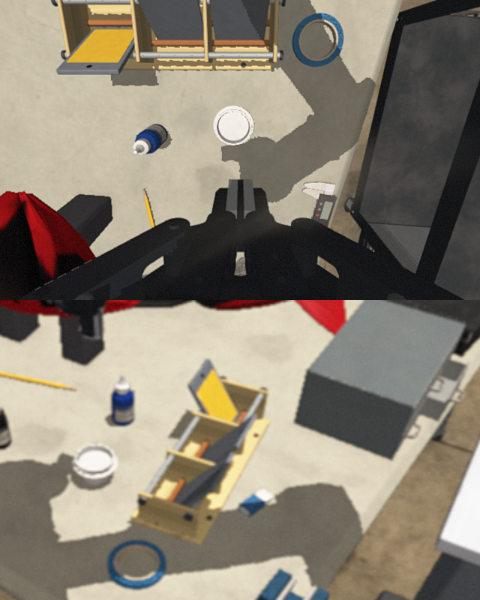

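Red and blue both lean on the front rod, grey back up. Their tops are at x ≈ -51 mm and z ≈ 113 mm. Yellow and the bystanders haven't moved, and the arm is clear.

```bash
python3 -c "
from bench import workorder
print(workorder.job_done())"
```

```text
the job is handed in; nothing more can be done
None
```

I tipped the blue panel and then the red one over onto the front rod. For each I pushed from behind near the upper edge with the closed fingers, then raised the arm well clear. The job was handed in shortly after 9 s on the clock, and it reports no verdict.

- **Red and blue:** in the last scene view both show their grey backs. Their upper edges are about 51 mm in front of the stand's centre line and 113 mm above the table. The limits are 35 mm and 90 mm.
- **Feet in the grooves:** I judged this from the pictures only. I did not measure the lower edges.
- **Yellow:** it still leans on the rear rod with its top about 113 mm up, in line with where it started. In the scene view its upper part came out about 46 mm behind the centre line. I did not compare that reading number for number with the start.
- **Bystanders:** the cup, bottle, tape and eraser look unmoved in the last pictures. I did not measure them again.
- **Forces:** readings at the end of each move stayed at noise level, about 1 N.
- **Wrist camera:** in the last check it gave no reading on red or blue, because their tops were outside its picture. Their figures come from the scene camera alone.

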